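# Seat the crumb cover, then hold out the cheese dish

## Robot

A 6-joint arm with a two-finger parallel gripper is mounted at the origin on the work surface. World frame = base frame: x ahead of the robot, y to its left, z up, the work surface at z = 0. Lengths are in m, angles in rad, forces in N, time in s.
With the tool pointing down it reaches from about 0.425 to 0.95 m from the base axis. Payload 3.5 kg.
Tool frame: the origin (TCP) lies at the very end of the fingers, on their centre line; the grasp point (between the pads) lies 19 mm behind it; y points along the fingers, z is the direction in which the jaws open and shut, and the axes are right-handed (so a half turn about y gives the same grasp; the last joint's range is limited). The gripper opens to 85 mm and grips with 20 to 120 N. Pads are 22 mm wide; open, the fingers measure 114 mm over their backs; the gripper's body (76 mm by 85 mm) begins 54 mm behind the grasp point. The pads swing forward as they close: fully open they stand 13 mm farther back than shut.
Start: joints at [1.16, 0.286, 1.577, -0, 1.279, -0.15], TCP at [0.174, 0.652, 0.231] pointing down, gripper open.
Joint ranges: [-2.77, 2.77], [-0.9, 2.22], [0.21, 2.48], [-1.53, 4.67], [0.24, 2.81], [-2.84, 2.84]. Speed limits (rad/s): [2.79, 2.79, 3.14, 3.14, 3.14, 3.14].

## Interface

Orientations are given as a unit quaternion [x, y, z, w].
In Python, from plant import ctrl gives the robot as it stands. The module is installed in compiled form; this text tells all that it offers.
- The arm moves only by the tool jog_arm, never from a script. Its argument "deltas" is a list of rows, each a list of 3 entries, a list of its own where there are three numbers: the turn, a rotation vector about the tool's x, y, z in rad, then the shift along the tool's x, y, z in m, then the opening, from 0 (shut) to 1 (fully open). In form: [[[wx, wy, wz], [dx, dy, dz], gripper], ...]. A call has 1 to 10 rows; each row is the pose to reach, as a shift and turn from the pose measured when the call began, along the tool's axes at that moment; what a row does not reach only later rows make up. A row lasts 1/12 s, in which the tool goes at most 41.7 mm and 7.16 degrees, less where a joint would pass 70% of its speed; a pose out of reach is approached as far as the arm can. A call with a gripper value outside its range is refused whole. The fingers move at their own pace and stop on an object; "force" is the grip in N (left out, the last holds). Time passes only in rows, so rows that repeat a pose let the fingers close. It gives the time, the measured TCP pose, the force and the opening at its end, in the units of the state.
- ctrl.get_state(): the state, without advancing time (a new reading comes with each control period).
- ctrl.read_camera(name): name is "scene" or "top" or "wrist"; returns a dict with "pixels" (384x512x3 uint8, blue, green, red), "range_z" (384x512 float32, m along the optical axis (not along the pixel's ray), 0 where there is no reading), "fx", "fy", "cx", "cy" (pixels), "k1" (the pictures are not rectified: a ray, as slopes to the right and down, at radius r is drawn at 1 + k1 r^2 times it, then the intrinsics apply), "T" (4x4, takes a point from camera to world coordinates); the wrist camera has in their place "mount" (4x4, takes a point from camera to tool coordinates, whose origin is the TCP and whose axes are the tool frame's). Camera axes: x right, y up, looking along -z (the intrinsics and any distortion apply to the point x, -y, -z); pixel columns grow to the right and rows downward; lengths in m; the calibration is good to about 2 mm. A picture is of the moment at which its call begins: read the wrist's pose just before it.
- ctrl.sign_off(): hands the job in, once; it reports no verdict.
The state is a dict: "time": time; "qpos": joint angles; "dq": joint speeds; "joint_efforts": joint torques, N m; "eef_pos": TCP position; "tcp_rot": TCP orientation; "contact_force": force on the tool from outside, world axes, zero at the start; "wrist_torque": the same for the moment, N m; "opening": opening from 0.0 (shut) to 1.0 (fully open).
Only numpy, scipy, OpenCV 4.12 (cv2) and the standard library are available. Lean on these libraries where they do the work, as an engineer would, in place of code of your own. Each camera call takes 0.05 s, during which the arm holds its last target.

## Task

At the serving counter, first press the tilted slotted cover down past its spring catch until it sits level and fully home in its frame. Then lift the white dish by its bow handle and hold it level, centred about 8 cm above the cover, after a quarter turn that brings its red tab squarely to the frame's red-striped customer side, the cheese ball staying in the middle all the way and never being touched. Finish while still holding the dish there, steady in the gripper; leave the jar and the blue ramekin alone.

Things in the scene. Friction and masses are not known exactly. Their poses are not given: they have to be found in the camera images.
- frame: Crumb-tray frame fixed to the counter, aluminium, 170 x 170 mm, 14 mm high, with a square pocket in its middle. Origin: centre of the underside, on the counter (z = 0). Its +x axis points to the customer side (away from the robot, give or take 0.3 rad): the rim on that side carries a red stripe and, in its middle, the spring catch.
- frame_pocket (a point): Centre of the floor of the frame's pocket, 8 mm above the counter (z = 0.008). The pocket is 123 x 123 mm and 6 mm deep.
- frame_catch (a point): Spring catch in the middle of the frame's striped side: a brass ball of 16 mm diameter that juts 6 mm into the pocket, giving way outward and down when the cover is pressed with 5 to 12 N. This point: on the pocket's wall, 61.5 mm from the frame's centre, 21.5 mm above the counter. Behind it a black housing 26 mm wide, from 72 to 85 mm off the centre, 31 mm above the counter.
- cover: Loose slotted steel plate, 120 x 120 x 6 mm, 0.2 kg, in the frame's pocket, axes along the frame's. Origin: centre of its underside. At the start its +x edge rests on the catch, about 20 mm too high (tilt 0.17 rad), the other edge on the pocket floor. Home: top at z = 0.014, flush with the rim. Pressing down on it 25 to 35 mm from its centre towards the catch snaps it in.
- dish: Round white shallow dish, 156 mm across, on four feet, about 0.35 kg. Origin: on its axis, level with the feet's undersides; z up. Rim 34 mm above the origin. Flat middle of 18 mm radius, then sides sloping up about 13, then 30 degrees: the ball strays if it is tilted or jerked. Its red tab sticks out along +x, at the start to the robot's left (world +y, give or take 0.25 rad).
- dish_grip (a point): Centre of the dish's wooden grip bar, on the dish's axis 107 mm above its origin; axes as dish. The bar runs along y: 86 mm long, 14 mm thick (along x), 20 mm tall, top at 117 mm. It is the top of a bow handle standing in the dish's y-z plane, with thin steel posts at y = -76 and +76 mm.
- dish_tab (a point): Top of the dish's red tab, 100 mm from the dish's axis along its +x, 33 mm above its origin. The tab is 26 mm wide, 4 mm thick and reaches 109 mm from the axis.
- dish_in (a point): Centre of the dish's inside floor, 12 mm above the dish's origin.
- cheese_center (a point): Centre of the loose firm cheese ball, yellow with a dark orange band, 44 mm diameter, about 0.06 kg, lying in the middle of the dish. Its top is 56 mm above the dish's origin, 41 mm below the underside of the grip bar.
- jar: Bystander: small amber jar with green lid, 48 mm across, 70 mm tall, loose on the counter. Origin: centre of its underside.
- ramekin: Bystander: small blue bowl, 64 mm across, 40 mm tall, loose. Origin: centre of its underside.
- cheese: The same cheese ball; its origin is a point on its skin, so use cheese_center for where it is.
There are look-alikes about, which are no part of the job. Of the things shaped like the cover, the steel one is meant.

How it is judged:
By the outcome, as a careful person would: the job done as asked, in the order asked, and still so for the second after the job is handed in, while the arm keeps its last pose, push and grip.
It also fails if it takes over 72 s, if anything falls off the work surface, if the arm or the gripper's body presses on something with over 40 N, if the wrist force passes 120 N, or if a joint passes its speed limit or range.

## Working session

There is one attempt and no reset: what is moved stays moved. The work goes in short steps, Python scripts to look and compute and a tool call to move; the robot and the scene stay as the last step left them, time stands still between calls to the robot, and variables do not carry over. Pictures are saved under pics/ and viewed, and the job is handed in when it is done.

Besides the shell and the picture viewer there is one more tool, called after "Emit:" as a command line: name --argument value ..., lists and objects as JSON in quotes. jog_arm: Moves the arm, as the interface text tells. Its arguments: {"type":"object","properties":{"deltas":{"type":"array","items":{"type":"array"}},"force":{"type":"number"}},"required":["deltas"]}

```bash
mkdir -p pics; cat > h.py <<'E'
import numpy as np, cv2
from plant import ctrl
from scipy.spatial.transform import Rotation as R
def toolT(s):
    T=np.eye(4);T[:3,:3]=R.from_quat(s['tcp_rot']).as_matrix();T[:3,3]=s['eef_pos'];return T
def cloud(name):
    s=ctrl.get_state(); d=ctrl.read_camera(name)
    T=d['T'] if 'T' in d else toolT(s)@np.array(d['mount'])
    h,w=d['range_z'].shape
    u,v=np.meshgrid(np.arange(w),np.arange(h))
    K=np.array([[d['fx'],0,d['cx']],[0,d['fy'],d['cy']],[0,0,1]],float)
    p=cv2.undistortPoints(np.stack([u.ravel(),v.ravel()],1).astype(np.float64)[:,None],K,np.array([d['k1'],0,0,0,0.]))[:,0]
    z=d['range_z'].ravel().astype(float)
    P=np.stack([p[:,0]*z,-p[:,1]*z,-z],1)
    W=P@np.array(T)[:3,:3].T+np.array(T)[:3,3]
    W[z==0]=np.nan
    return d,W.reshape(h,w,3),np.array(T)
E
python3 - <<'E'
from h import *
s=ctrl.get_state(); print({k:np.round(v,3).tolist() for k,v in s.items()})
for n in ['scene','top','wrist']:
    d,W,T=cloud(n); cv2.imwrite(f'pics/{n}0.png',d['pixels']); np.savez(f'{n}0.npz',W=W,px=d['pixels'])
    print(n,d['k1'],d['fx'],np.round(T,3).tolist())
E
```

```text
{'time': 0.0, 'qpos': [1.16, 0.287, 1.578, -0.0, 1.279, -0.15], 'dq': [0.001, 0.0, -0.001, -0.001, -0.002, 0.001], 'joint_efforts': [-0.0, -40.597, -29.263, -0.0, 0.006, 0.0], 'eef_pos': [0.174, 0.652, 0.23], 'tcp_rot': [0.702, -0.092, 0.092, -0.7], 'contact_force': [-0.06, -0.652, 0.374], 'wrist_torque': [0.002, -0.03, 0.043], 'opening': 1.003}
scene -0.06298170576555041 357.1657943716047 [[-0.681, -0.395, 0.617, 1.1], [0.732, -0.384, 0.562, 0.555], [0.015, 0.835, 0.55, 0.635], [0.0, 0.0, 0.0, 1.0]]
top -0.021992774859326727 471.2055376677632 [[-0.014, 0.996, -0.088, 0.356], [-1.0, -0.014, 0.0, -0.012], [-0.001, 0.087, 0.996, 1.565], [0.0, 0.0, 0.0, 1.0]]
wrist 0.01364733769643795 278.2323375044806 [[0.257, -0.916, -0.307, 0.094], [0.966, 0.243, 0.084, 0.673], [-0.002, -0.319, 0.948, 0.371], [0.0, 0.0, 0.0, 1.0]]
```

View pics/scene0.png

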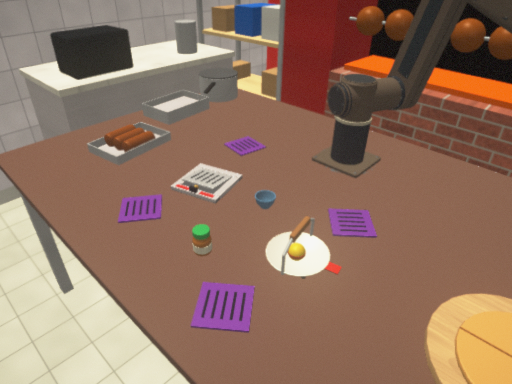

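View pics/top0.png

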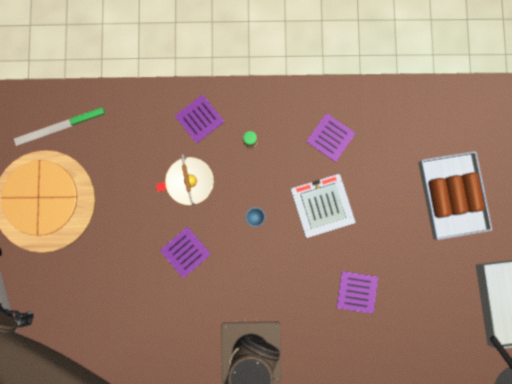

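View pics/wrist0.png

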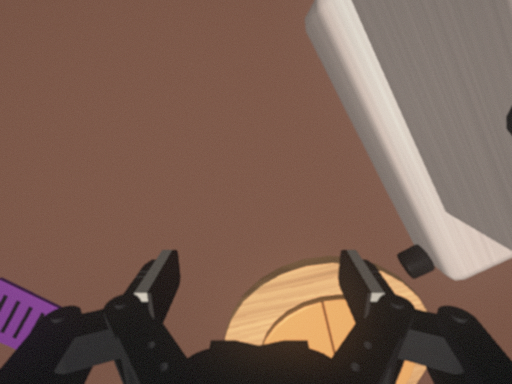

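The top view shows the frame at (323,205) with its stripe on the far edge, the dish at (190,181) with its tab at (161,187), the jar at (250,138) and the ramekin at (255,217). The four purple plates are look-alikes. Next I measure positions.

```bash
python3 - <<'E'
from h import *
A=np.load('top0.npz');W=A['W'];px=A['px'].astype(int)
x,y,z=W[...,0],W[...,1],W[...,2]
print('counter z',np.nanmedian(z[230:300,200:300]))
b,g,r=px[...,0],px[...,1],px[...,2]
def box(u0,u1,v0,v1):
    m=np.zeros(z.shape,bool);m[v0:v1,u0:u1]=1;return m
fr=box(280,365,165,245)
bright=(b>110)&fr
red=(r>150)&(g<90)&(b<90)
# undistort outline to plane z=.014 using depth
pts=W[bright]; rect=cv2.minAreaRect(pts[:,:2].astype(np.float32)); print('frame rect',rect, 'z',np.percentile(pts[:,2],[5,25,50,75,95]))
p=W[red&fr];print('stripe',len(p),p.mean(0))
t=W[red&box(140,185,165,205)];print('tab',len(t),np.nanmedian(t,0))
yel=(r>170)&(g>120)&(b<90)&box(170,215,155,210);c=W[yel];print('cheese',len(c),np.nanmedian(c,0),np.nanmax(c[:,2]))
dm=box(160,220,150,210)&(b>150)
pts=W[dm];(cx,cy),rad=cv2.minEnclosingCircle(pts[:,:2].astype(np.float32));print('dish',cx,cy,rad,np.nanpercentile(pts[:,2],[5,50,95]))
hb=box(160,220,150,210)&(z>0.08);p=W[hb];print('bar',len(p),p.mean(0),cv2.minAreaRect(p[:,:2].astype(np.float32)))
h=box(160,220,150,210)&(r-b>40)&(g<120)&(r<200)&(z>0.07);p=W[h];print('wood',len(p),p.mean(0))
print('jar',np.nanmedian(W[box(240,262,128,150)&(z>.05)],0)); 
bl=(b-r>30)&box(240,275,200,235);print('ram',W[bl].mean(0))
for n,(u,v) in dict(pl1=(200,118),pl2=(331,137),p3=(185,251),p4=(358,292),board=(40,200)).items(): print(n,W[v,u])
big=cv2.resize(A['px'][150:250,140:370],None,fx=3.4,fy=3.4,interpolation=cv2.INTER_CUBIC);cv2.imwrite('pics/topzoom.png',big)
A=np.load('scene0.npz');big=cv2.resize(A['px'][150:290,160:360],None,fx=4,fy=4,interpolation=cv2.INTER_CUBIC);cv2.imwrite('pics/sczoom.png',big)
E
```

```text
counter z 0.0004625694081432652
frame rect ((0.4721805453300476, -0.24557749927043915), (0.18834750354290009, 0.1685813069343567), 20.232088088989258) z [nan nan nan nan nan]
stripe 0 [nan nan nan]
tab 69 [0.53819474 0.28835992 0.03221019]
cheese 117 [0.55409933 0.18623867 0.1123006 ] 0.12509447657712935
dish 0.5600877404212952 0.19807565212249756 0.08294126391410828 [0.00637814 0.02437777 0.03870079]
bar 193 [0.55371999 0.19109967 0.11049968] ((0.5558886528015137, 0.1919967383146286), (0.1580260694026947, 0.014386976137757301), 10.876501083374023)
wood 5 [0.54144061 0.1916859  0.11823849]
jar [ 0.68751595 -0.00498866  0.06989782]
ram [nan nan nan]
pl1 [0.77432713 0.16026208 0.00302562]
pl2 [ 0.70294455 -0.28101483  0.00245644]
p3 [0.3276748  0.21130564 0.00501545]
p4 [ 0.18627227 -0.35428208  0.00578028]
board [0.50019605 0.68203177 0.0363375 ]<stdin>:13: RuntimeWarning: Mean of empty slice.
  ret = um.true_divide(
```

View pics/topzoom.png

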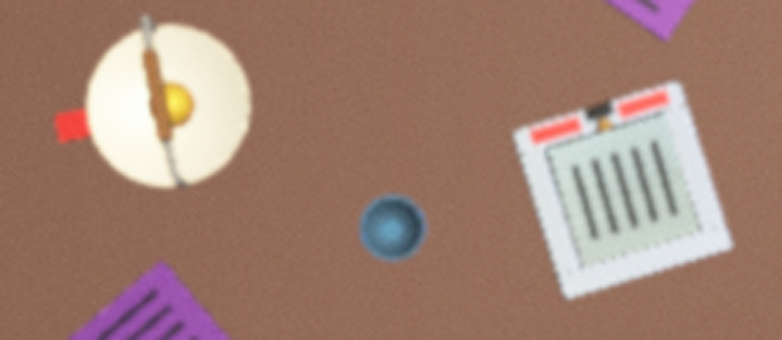

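View pics/sczoom.png

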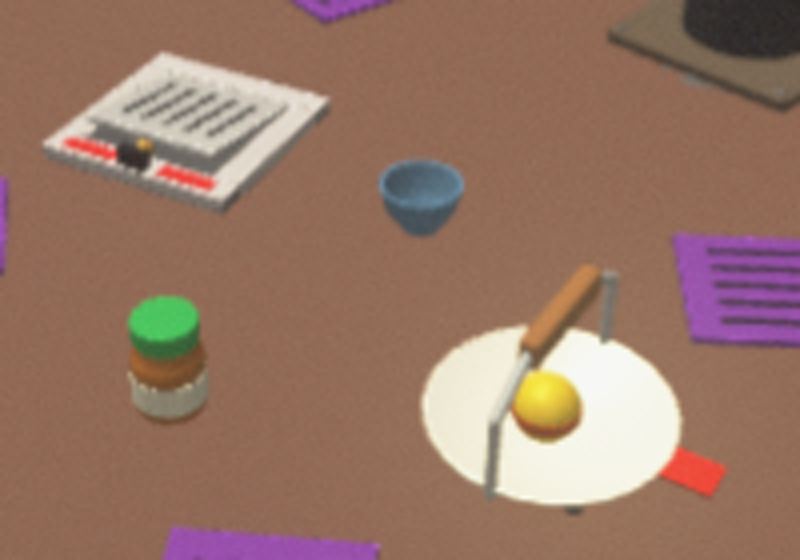

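```bash
cat >> h.py <<'E'
def onplane(d,T,uv,z0):
    K=np.array([[d['fx'],0,d['cx']],[0,d['fy'],d['cy']],[0,0,1]],float)
    p=cv2.undistortPoints(np.asarray(uv,np.float64).reshape(-1,1,2),K,np.array([d['k1'],0,0,0,0.]))[:,0]
    v=np.stack([p[:,0],-p[:,1],-np.ones(len(p))],1)@T[:3,:3].T
    return T[:3,3]+v*((z0-T[2,3])/v[:,2])[:,None]
E
python3 - <<'E'
from h import *
for n,bx in [('top',(280,365,165,245)),('scene',(165,250,155,205))]:
    d,W,T=cloud(n); px=d['pixels'].astype(int);b,g,r=px[...,0],px[...,1],px[...,2]
    u0,u1,v0,v1=bx
    hsv=cv2.cvtColor(d['pixels'],cv2.COLOR_BGR2HSV)
    m=np.zeros(b.shape,np.uint8); sub=slice(v0,v1),slice(u0,u1)
    red=(r>120)&(g<110)&(r-g>70)&(r-b>60)
    m[sub]=((b[sub]>125)|red[sub])*255
    cs,_=cv2.findContours(m,cv2.RETR_EXTERNAL,cv2.CHAIN_APPROX_NONE);c=max(cs,key=cv2.contourArea)
    hull=cv2.convexHull(c)[:,0]
    P=onplane(d,T,hull.astype(float),.014 if n=='top' else .014)
    rect=cv2.minAreaRect(P[:,:2].astype(np.float32));print(n,rect)
    vv,uu=np.nonzero(red[sub]);Q=onplane(d,T,np.stack([uu+u0,vv+v0],1),.014);print(' red',len(Q),Q.mean(0), np.degrees(np.arctan2(Q.mean(0)[1]-rect[0][1],Q.mean(0)[0]-rect[0][0])))
    f=W[sub].reshape(-1,3); print(np.isfinite(f[:,0]).mean(), T[2,3])
    # depth points of handle and cheese
    if n=='scene':
        s2=np.zeros(b.shape,bool);s2[215:280,260:350]=1
        k=(W[...,2]>.09)&s2;p=W[k];print('bar',len(p),p.mean(0),cv2.minAreaRect(p[:,:2].astype(np.float32)))
        y=(r>170)&(g>110)&(b<100)&s2;p=W[y];print('cheese',np.nanmedian(p,0),np.nanmax(p[:,2]))
        A=np.c_[2*p,np.ones(len(p))];ok=np.isfinite(p).all(1);sol=np.linalg.lstsq(A[ok],(p[ok]**2).sum(1),rcond=None)[0];print('sph',sol[:3],np.sqrt(sol[3]+sol[:3]@sol[:3]))
    print('ramekin', W[217,255] if n=='top' else W[200,265], 'jar',W[138,250] if n=='top' else W[232,201])
E
```

```text
top ((0.4717963933944702, -0.24532803893089294), (0.17530371248722076, 0.1758309304714203), 16.3055419921875)
 red 11 [ 0.53116241 -0.18547845  0.014     ] 45.23240472381595
0.9972058823529412 1.5649468639843653
ramekin [ 0.43687986 -0.02095229 -0.00060052] jar [ 0.68761304 -0.00809989  0.07279235]
scene ((0.47143104672431946, -0.24541807174682617), (0.17611916363239288, 0.1744522750377655), 16.326723098754883)
 red 52 [ 0.5403738 -0.2231146  0.014    ] 17.926762353337747
0.9952941176470588 0.6354531361923158
bar 297 [0.57120058 0.20045562 0.1117409 ] ((0.5586647987365723, 0.1970008909702301), (0.15483860671520233, 0.01507476530969143), 10.229829788208008)
cheese [0.5665897  0.1964411  0.05540359] 0.12209012033383904
sph [0.54106965 0.17089341 0.08076453] 0.05260674098653384
ramekin [ 0.4210932  -0.03172864  0.01114577] jar [0.6989594  0.00655528 0.07399126]
```

```bash
cat >> h.py <<'E'
FC=np.array([.4716,-.2454]);FY=0.2848
def down(psi): # tool y down, tool z at yaw psi
    z=np.array([np.cos(psi),np.sin(psi),0]);y=np.array([0,0,-1.]);return np.stack([np.cross(y,z),y,z],1)
def rel(p,psi,s=None):
    s=s or ctrl.get_state();T=toolT(s);
    return np.round(R.from_matrix(T[:3,:3].T@down(psi)).as_rotvec(),4).tolist(),np.round(T[:3,:3].T@(np.array(p)-T[:3,3]),4).tolist()
def show():
    s=ctrl.get_state();T=toolT(s)
    print('t',round(s['time'],2),'p',np.round(s['eef_pos'],4),'yaw z',round(float(np.arctan2(T[1,2],T[0,2])),4),'down',np.round(T[:3,1],4),'F',np.round(s['contact_force'],2),'M',np.round(s['wrist_torque'],2),'op',round(float(s['opening']),3),'q',np.round(s['qpos'],3))
    return s
E
python3 - <<'E'
from h import *
s=show(); print(np.round(toolT(s),3))
c=FC+.030*np.array([np.cos(FY),np.sin(FY)]);print(c)
for p in [FY,FY+np.pi]: print(rel([c[0],c[1],.06],p),)
print(rel([.6,.2,.25],FY+np.pi/2),rel([.5005,-.237,.1],FY))
E
```

```text
t 0.25 p [0.1739 0.6519 0.2306] yaw z 1.31 down [-5.0e-04 -1.1e-03 -1.0e+00] F [-0.07  0.52 -0.13] M [-0.05  0.03  0.07] op 0.998 q [ 1.16   0.287  1.577 -0.     1.279 -0.15 ]
[[ 0.966 -0.     0.258  0.174]
 [-0.258 -0.001  0.966  0.652]
 [-0.    -1.    -0.001  0.231]
 [ 0.     0.     0.     1.   ]]
[ 0.50039154 -0.23697103]
([0.0011, 1.0252, 0.0004], [0.5447, 0.1714, -0.7744])
([0.0005, -2.1164, -0.0013], [0.5447, 0.1714, -0.7744])
([0.0011, -0.5456, -0.0005], [0.5282, -0.0191, -0.3268]) ([0.0011, 1.0252, 0.0004], [0.5448, 0.1314, -0.7745])
```

Emit:
jog_arm --deltas '[[[0,0.5,0],[0.43,0.03,-0.35],0],[[0,0.5,0],[0.43,0.03,-0.35],0],[[0,0.5,0],[0.43,0.03,-0.35],0],[[0,0.5,0],[0.43,0.03,-0.35],0],[[0,0.5,0],[0.43,0.03,-0.35],0],[[0,0.5,0],[0.43,0.03,-0.35],0],[[0,0.5,0],[0.43,0.03,-0.35],0],[[0,0.5,0],[0.43,0.03,-0.35],0],[[0,0.5,0],[0.43,0.03,-0.35],0],[[0,0.5,0],[0.43,0.03,-0.35],0]]'

```text
time: 1.08
eef_pos: [0.4186, 0.3133, 0.2087]
tcp_rot: [0.657, -0.262, 0.263, -0.656]
contact_force: [1.3, 0.8, 0.4]
opening: 0.001
```

```bash
python3 -c "
from h import *
show();print(rel([.5004,-.237,.12],FY))"
```

```text
t 1.08 p [0.4186 0.3133 0.2087] yaw z 0.8101 down [ 2.e-04 -7.e-04 -1.e+00] F [1.33 0.75 0.37] M [0.01 0.   0.  ] op 0.001 q [ 4.490e-01 -3.100e-02  1.970e+00 -1.000e-03  1.203e+00 -3.610e-01]
([0.0002, 0.5253, 0.0007], [0.4386, 0.0891, -0.3422])
```

Emit:
jog_arm --deltas '[[[0,0.525,0],[0.4386,0.04,-0.342],0],[[0,0.525,0],[0.4386,0.04,-0.342],0],[[0,0.525,0],[0.4386,0.04,-0.342],0],[[0,0.525,0],[0.4386,0.04,-0.342],0],[[0,0.525,0],[0.4386,0.04,-0.342],0],[[0,0.525,0],[0.4386,0.04,-0.342],0],[[0,0.525,0],[0.4386,0.09,-0.342],0],[[0,0.525,0],[0.4386,0.09,-0.342],0],[[0,0.525,0],[0.4386,0.09,-0.342],0],[[0,0.525,0],[0.4386,0.09,-0.342],0]]'

```text
time: 1.92
eef_pos: [0.4788, -0.0942, 0.1531]
tcp_rot: [0.566, -0.423, 0.425, -0.566]
contact_force: [0.3, -0.8, 0.0]
opening: -0.001
```

```bash
python3 -c "
from h import *
show();print(rel([.5004,-.237,.12],FY))"
```

```text
t 1.92 p [ 0.4788 -0.0942  0.1531] yaw z 0.2848 down [ 0.0011 -0.0011 -1.    ] F [ 0.34 -0.76  0.01] M [-0.   -0.    0.01] op -0.001 q [-4.020e-01 -5.100e-02  2.097e+00 -1.000e-03  1.094e+00 -6.870e-01]
([-0.0008, 0.0, 0.0013], [0.1431, 0.0332, -0.0194])
```

Emit:
jog_arm --deltas '[[[0,0,0],[0.143,0.04,-0.0194],0],[[0,0,0],[0.143,0.04,-0.0194],0],[[0,0,0],[0.143,0.04,-0.0194],0],[[0,0,0],[0.143,0.04,-0.0194],0],[[0,0,0],[0.143,0.08,-0.0194],0],[[0,0,0],[0.143,0.09,-0.0194],0],[[0,0,0],[0.143,0.09,-0.0194],0],[[0,0,0],[0.143,0.09,-0.0194],0]]'

```text
time: 2.58
eef_pos: [0.4999, -0.2361, 0.0627]
tcp_rot: [0.566, -0.424, 0.424, -0.566]
contact_force: [-0.4, -0.3, 0.3]
opening: 0.002
```

```bash
python3 - <<'E'
from h import *
show();print(rel([.5004,-.237,.025],FY))
d,W,T=cloud('wrist');cv2.imwrite('pics/w1.png',d['pixels'])
d,W,T=cloud('scene');cv2.imwrite('pics/s1.png',cv2.resize(d['pixels'][120:230,140:280],None,fx=4,fy=4))
E
```

```text
t 2.58 p [ 0.4999 -0.2361  0.0627] yaw z 0.2854 down [-8.e-04  4.e-04 -1.e+00] F [-0.36 -0.26  0.25] M [-0.03 -0.03  0.  ] op 0.002 q [-0.625  0.224  1.991 -0.     0.928 -0.91 ]
([0.0006, 0.0006, -0.0006], [0.0011, 0.0377, 0.0003])
```

View pics/w1.png

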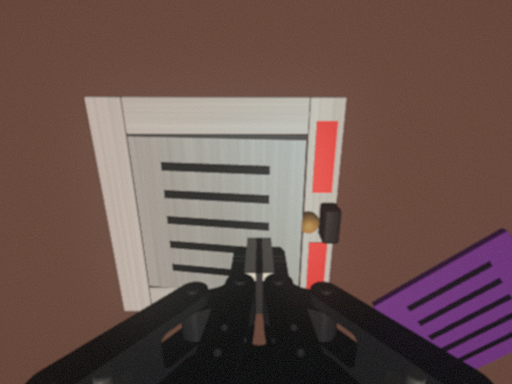

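View pics/s1.png

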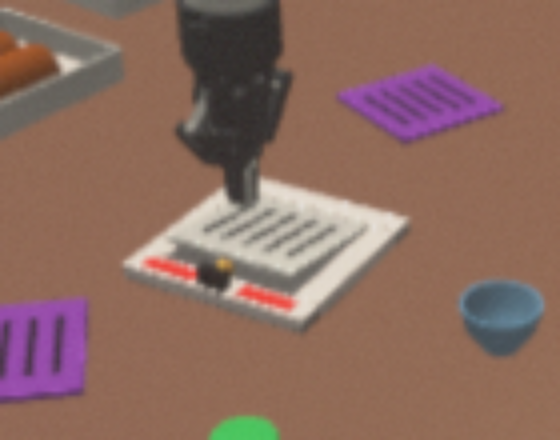

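The wrist view shows the closed fingertips at (260,245) above the tilted cover, with the brass ball at (310,222) and the housing at (330,222). I'll check the lateral centring from this view.

```bash
python3 - <<'E'
from h import *
s=ctrl.get_state();d,W,T=cloud('wrist')
cx,sx=np.cos(FY),np.sin(FY)
def fr(p):
    q=p[:2]-FC;return np.round([1000*(q@[cx,sx]),1000*(q@[-sx,cx]),1000*p[2]],1)
for n,(u,v) in dict(ball=(310,222),hous=(330,210),corner=(343,99),c2=(89,99),slot=(268,170),e=(304,140)).items(): print(n,fr(W[v,u]),W[v,u])
print('tcp',fr(np.array(s['eef_pos'])))
P=onplane(d,T,[(343,98),(88,98),(124,310)],.014);print([fr(p) for p in P])
E
```

```text
ball [66.4  2.  26.3] [ 0.53472821 -0.22478934  0.02628145]
hous [79.  12.1 28.7] [ 0.54400266 -0.21158796  0.02870502]
corner [85.5 83.7 11.8] [ 0.53015254 -0.14102847  0.01176985]
c2 [-79.6  83.2  13.7] [ 0.37187686 -0.18790807  0.01370964]
slot [36.4 39.7 27.2] [ 0.49533998 -0.19710057  0.02718871]
e [61.8 56.8  9.5] [ 0.51492123 -0.17350122  0.00953961]
tcp [31.1 -0.2 64.9]
[array([84.8, 84.3, 14. ]), array([-79.9,  83.8,  14. ]), array([-82.6, -84.2,  14. ])]
```

Emit:
jog_arm --deltas '[[[0,0,0],[0,0.012,0],0],[[0,0,0],[0,0.024,0],0],[[0,0,0],[0,0.03,0],0],[[0,0,0],[0,0.034,0],0],[[0,0,0],[0,0.037,0],0],[[0,0,0],[0,0.04,0],0]]'

```text
time: 3.23
eef_pos: [0.5017, -0.2368, 0.0248]
tcp_rot: [-0.566, 0.422, -0.425, 0.566]
contact_force: [-0.4, 0.6, 0.8]
opening: 0.002
```

```bash
python3 -c "
from h import *
show()"
```

```text
t 3.23 p [ 0.5017 -0.2368  0.0248] yaw z 0.2861 down [ 0.0032 -0.0023 -1.    ] F [-0.39  0.62  0.8 ] M [ 0.13  0.01 -0.04] op 0.002 q [-0.624  0.288  1.998  0.     0.852 -0.91 ]
```

Emit:
jog_arm --deltas '[[[0,0,0],[0,0.002,0],0],[[0,0,0],[0,0.004,0],0],[[0,0,0],[0,0.006,0],0],[[0,0,0],[0,0.008,0],0],[[0,0,0],[0,0.01,0],0],[[0,0,0],[0,0.011,0],0],[[0,0,0],[0,0.012,0],0],[[0,0,0],[0,0.012,0],0]]'

```text
time: 3.9
eef_pos: [0.5018, -0.2369, 0.0141]
tcp_rot: [0.566, -0.423, 0.424, -0.566]
contact_force: [-3.7, 2.2, 8.7]
opening: -0.003
```

```bash
python3 -c "
from h import *
show()
d,W,T=cloud('wrist');cv2.imwrite('pics/w2.png',d['pixels'])
"
```

```text
t 3.9 p [ 0.5018 -0.2369  0.0141] yaw z 0.2863 down [ 0.002  -0.0017 -1.    ] F [-3.67  2.24  8.67] M [ 0.39  0.63 -0.08] op -0.003 q [-0.624  0.307  1.998 -0.     0.833 -0.91 ]
```

View pics/w2.png

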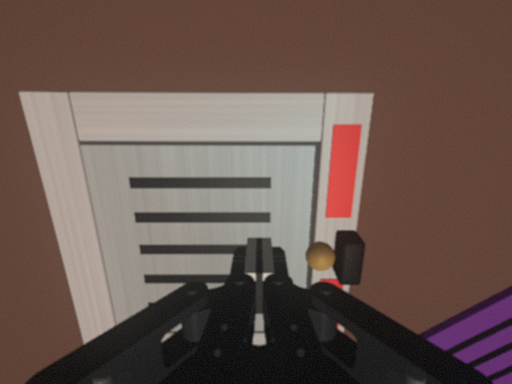

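The cover looks almost flush, with the ball at (320,257) right at the cover's edge. I'll press harder to make sure it's home.

Emit:
jog_arm --deltas '[[[0,0,0],[0,0.003,0],0],[[0,0,0],[0,0.005,0],0],[[0,0,0],[0,0.006,0],0],[[0,0,0],[0,0.006,0],0]]'

```text
time: 4.28
eef_pos: [0.5019, -0.237, 0.0139]
tcp_rot: [0.567, -0.424, 0.422, -0.566]
contact_force: [-14.5, 8.9, 36.4]
opening: -0.0
```

```bash
python3 -c "
from h import *
show()"
```

```text
t 4.28 p [ 0.5019 -0.237   0.0139] yaw z 0.2874 down [-2.7e-03  7.0e-04 -1.0e+00] F [-14.49   8.86  36.4 ] M [ 1.5   2.52 -0.09] op -0.0 q [-6.230e-01  3.100e-01  1.995e+00 -1.000e-03  8.390e-01 -9.100e-01]
```

Emit:
jog_arm --deltas '[[[0,0,0],[0,-0.01,0],0],[[0,0,0],[0,-0.04,0],0.3],[[0,0,0],[0,-0.08,0],0.7],[[0,0,0],[0,-0.12,0],0.7],[[0,0,0],[0,-0.16,0],0.7],[[0,0,0],[0,-0.19,0],0.7],[[0,0,0],[0,-0.2,0],0.7],[[0,0,0],[0,-0.2,0],0.7]]'

```text
time: 4.95
eef_pos: [0.5041, -0.2383, 0.218]
tcp_rot: [0.567, -0.421, 0.425, -0.566]
contact_force: [-0.3, -0.5, -0.1]
opening: 0.698
```

```bash
python3 - <<'E'
from h import *
show()
d,W,T=cloud('wrist');cv2.imwrite('pics/w3.png',d['pixels'])
cx,sx=np.cos(FY),np.sin(FY)
q=W[...,:2]-FC;fx=q@[cx,sx];fy=q@[-sx,cx]
for a in (-50,-25,0,25,48):
  for b in (-50,50):
    k=(abs(fx-a/1000)<.006)&(abs(fy-b/1000)<.006);print(a,b,k.sum(),np.round(1000*np.nanmedian(W[...,2][k]),1) if k.sum() else '')
for b in(-73,73):
    k=(abs(fx)<.05)&(abs(fy-b/1000)<.006);print('rim',b,np.round(1000*np.nanmedian(W[...,2][k]),1))
print(rel([.557,.1945,.2],1.757))
E
```

```text
t 4.95 p [ 0.5041 -0.2383  0.218 ] yaw z 0.2874 down [ 0.0037 -0.004  -1.    ] F [-0.29 -0.55 -0.11] M [0.03 0.06 0.05] op 0.698 q [-6.230e-01  3.700e-02  1.884e+00 -1.000e-03  1.215e+00 -9.100e-01]
-50 -50 76 12.3
-50 50 100 12.3
-25 -50 75 12.1
-25 50 97 12.3
0 -50 77 12.4
0 50 98 12.3
25 -50 78 12.1
25 50 101 12.2
48 -50 79 12.1
48 50 106 12.3
rim -73 12.2
rim 73 12.2
([0.0012, -1.4697, -0.0002], [-0.3989, 0.0144, 0.1744])
```

View pics/w3.png

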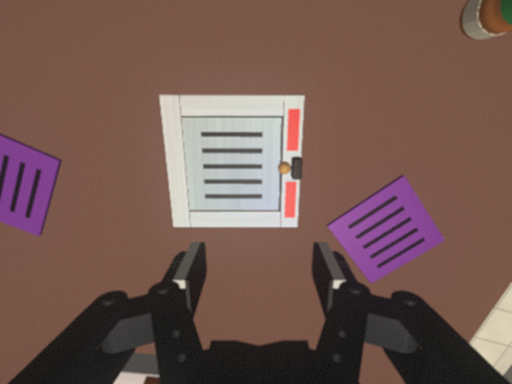

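The cover is level and flush with the rim (all 12.1–12.4 mm, catch at (285,168) over its edge). Next I go to the dish.

Emit:
jog_arm --deltas '[[[0,-1.47,0],[-0.4,0.0,0.174],0.7],[[0,-1.47,0],[-0.4,0.0,0.174],0.7],[[0,-1.47,0],[-0.4,0.0,0.174],0.7],[[0,-1.47,0],[-0.4,0.0,0.174],0.7],[[0,-1.47,0],[-0.4,0.0,0.174],0.7],[[0,-1.47,0],[-0.4,0.0,0.174],0.7],[[0,-1.47,0],[-0.4,0.0,0.174],0.7],[[0,-1.47,0],[-0.4,0.0,0.174],0.7],[[0,-1.47,0],[-0.4,0.0,0.174],0.7],[[0,-1.47,0],[-0.4,0.0,0.174],0.7]]'

```text
time: 5.83
eef_pos: [0.552, 0.1782, 0.2102]
tcp_rot: [0.708, -0.012, 0.007, -0.706]
contact_force: [0.4, -0.5, 0.6]
opening: 0.699
```

```bash
python3 - <<'E'
from h import *
show()
print(rel([.557,.1945,.22],1.757))
E
```

```text
t 5.83 p [0.552  0.1782 0.2102] yaw z 1.5436 down [-0.0073 -0.0018 -1.    ] F [ 0.43 -0.51  0.65] M [-0.02 -0.07  0.01] op 0.699 q [ 1.380e-01  1.010e-01  1.831e+00 -1.000e-03  1.217e+00 -1.406e+00]
([0.0012, -0.2134, -0.0074], [0.0045, -0.0098, 0.0164])
```

Emit:
jog_arm --deltas '[[[0,-0.12,0],[0.0045,-0.01,0.016],0.7],[[0,-0.213,-0.007],[0.0045,-0.01,0.016],0.7],[[0,-0.213,-0.007],[0.0045,-0.01,0.016],0.7],[[0,-0.213,-0.007],[0.0045,-0.01,0.016],0.7],[[0,-0.213,-0.007],[0.0045,-0.01,0.016],0.7]]'

```text
time: 6.25
eef_pos: [0.556, 0.1933, 0.2177]
tcp_rot: [0.705, 0.063, -0.066, -0.704]
contact_force: [-0.4, -0.1, -0.1]
opening: 0.701
```

```bash
python3 - <<'E'
from h import *
s=show()
d,W,T=cloud('wrist');cv2.imwrite('pics/w4.png',d['pixels']);np.savez('w4.npz',W=W,px=d['pixels'])
E
```

```text
t 6.25 p [0.556  0.1933 0.2177] yaw z 1.7538 down [-0.0043 -0.0021 -1.    ] F [-0.43 -0.08 -0.09] M [-0.03 -0.02  0.  ] op 0.701 q [ 1.630e-01  1.120e-01  1.805e+00 -1.000e-03  1.230e+00 -1.590e+00]
```

View pics/w4.png

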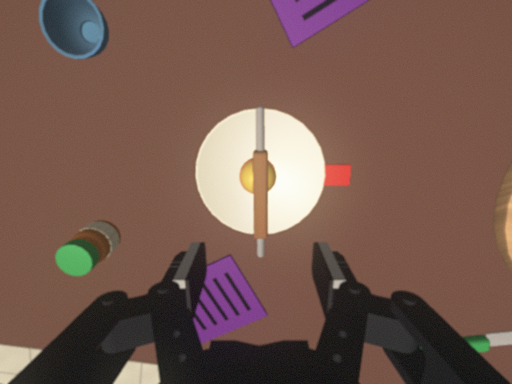

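The wrist view shows the bar between (260,150) and (260,238), the cheese at (258,176) and the tab at (340,176). I'll fit the bar.

```bash
python3 - <<'E'
from h import *
s=ctrl.get_state();T=toolT(s)
A=np.load('w4.npz');W=A['W'];px=A['px'].astype(int);b,g,r=px[...,0],px[...,1],px[...,2]
box=np.zeros(b.shape,bool);box[95:265,190:360]=1
h=box&(W[...,2]>.085)
p=W[h];print('handle',len(p),cv2.minAreaRect(p[:,:2].astype(np.float32)))
l=cv2.fitLine(p[:,:2].astype(np.float32),cv2.DIST_HUBER,0,.01,.01).ravel();print(l,'yaw',np.arctan2(l[1],l[0])+np.pi/2)
w=h&(r-b>40)&(W[...,2]>.105);p=W[w];print('wood',len(p),np.median(p,0),cv2.minAreaRect(p[:,:2].astype(np.float32)))
red=box&(r>150)&(g<80);t=W[red];print('tab',np.nanmedian(t,0),cv2.minAreaRect(t[:,:2].astype(np.float32)))
wh=box&(b>130)&(W[...,2]<.06);q=W[wh];print('dish',cv2.minEnclosingCircle(q[:,:2].astype(np.float32)))
ye=box&(r>150)&(b<110)&(g>100)&(W[...,2]<.07);q=W[ye];print('cheese',q.mean(0),cv2.minEnclosingCircle(q[:,:2].astype(np.float32)))
E
```

```text
handle 2726 ((0.556111752986908, 0.19254843890666962), (0.074705570936203, 0.14451023936271667), 76.19731903076172)
[0.9859425  0.16708508 0.5412172  0.19330476] yaw 1.7386688
wood 1304 [0.55321665 0.19402668 0.11485416] ((0.5541772246360779, 0.20520547032356262), (0.08515752851963043, 0.035710521042346954), 10.835243225097656)
tab [0.53228263 0.29750886 0.03096166] ((0.5354162454605103, 0.2941924035549164), (0.023358380421996117, 0.023608854040503502), 72.96375274658203)
dish ((0.5946469306945801, 0.18733912706375122), 0.11735597997903824)
cheese [0.55640991 0.19401679 0.03919937] ((0.5637218952178955, 0.20057781040668488), 0.0917755588889122)
```

```bash
python3 - <<'E'
from h import *
s=ctrl.get_state();A=np.load('w4.npz');px=A['px'].astype(int);b,g,r=px[...,0],px[...,1],px[...,2]
d,W,T=cloud('wrist');px=d['pixels'].astype(int);b,g,r=px[...,0],px[...,1],px[...,2]
def sel(m,u0,u1,v0,v1,z):
    vv,uu=np.nonzero(m[v0:v1,u0:u1]);P=onplane(d,T,np.stack([uu+u0,vv+v0],1),z)[:,:2].astype(np.float32);return P
P=sel((r-b>40)&(r<200)&(g<125),250,272,140,250,.117);print('wood',len(P),cv2.minAreaRect(P))
l=cv2.fitLine(P,cv2.DIST_HUBER,0,.01,.01).ravel();print('bar yaw',np.arctan2(l[1],l[0])+np.pi/2,'c',P.mean(0))
P=sel((r>150)&(g<80),320,360,150,200,.033);t=P.mean(0);print('tab',t,cv2.minAreaRect(P))
m=((b>110)*255).astype(np.uint8);m[:95]=0;m[240:]=0;m[:,:185]=0;m[:,335:]=0
c=max(cv2.findContours(m,cv2.RETR_EXTERNAL,cv2.CHAIN_APPROX_NONE)[0],key=cv2.contourArea);P=onplane(d,T,cv2.convexHull(c)[:,0].astype(float),.034)[:,:2].astype(np.float32)
e=cv2.minEnclosingCircle(P);print('rim',e,cv2.fitEllipse(P));
print('tab dir',np.arctan2(*(t-np.array(e[0]))[::-1]))
P=sel((r>150)&(b<100)&(g>90),235,280,155,200,.034);print('cheese',cv2.minEnclosingCircle(P))
print(np.round(s['eef_pos'],4))
E
```

```text
wood 621 ((0.5609134435653687, 0.19576892256736755), (0.09706049412488937, 0.020593995228409767), 10.545313835144043)
bar yaw 1.7202009 c [0.5738772  0.19963625]
tab [0.53322697 0.29603335] ((0.5358079075813293, 0.2949010133743286), (0.023735245689749718, 0.01094633899629116), 12.377476692199707)
rim ((0.555921733379364, 0.1946730762720108), 0.07902976870536804) ((0.5562796592712402, 0.19481003284454346), (0.15675675868988037, 0.15688732266426086), 146.2812042236328)
tab dir 1.7910654120440788
cheese ((0.5589265823364258, 0.1959385871887207), 0.028280338272452354)
[0.5563 0.1932 0.2184]
```

```bash
python3 - <<'E'
from h import *
s=show()
print(rel([.5562,.1948,.088],1.757))
E
```

```text
t 6.35 p [0.5566 0.1931 0.2189] yaw z 1.754 down [-0.0024 -0.0017 -1.    ] F [-0.67 -0.24 -0.54] M [0.02 0.02 0.01] op 0.698 q [ 1.620e-01  1.110e-01  1.804e+00 -1.000e-03  1.230e+00 -1.591e+00]
([0.0012, -0.0031, -0.0027], [0.0003, 0.1309, 0.0019])
```

Emit:
jog_arm --deltas '[[[0.001,-0.003,-0.003],[0,0.02,0.002],0.6],[[0.001,-0.003,-0.003],[0,0.045,0.002],0.6],[[0.001,-0.003,-0.003],[0,0.07,0.002],0.6],[[0.001,-0.003,-0.003],[0,0.095,0.002],0.6],[[0.001,-0.003,-0.003],[0,0.115,0.002],0.6],[[0.001,-0.003,-0.003],[0,0.127,0.002],0.6],[[0.001,-0.003,-0.003],[0,0.131,0.002],0.6],[[0.001,-0.003,-0.003],[0,0.131,0.002],0.6],[[0.001,-0.003,-0.003],[0,0.131,0.002],0.6]]'

```text
time: 7.1
eef_pos: [0.5568, 0.1948, 0.089]
tcp_rot: [0.704, 0.066, -0.065, -0.704]
contact_force: [0.3, -0.2, -0.6]
opening: 0.599
```

```bash
python3 - <<'E'
from h import *
s=show()
print(rel([.5562,.1948,.088],1.757))
d,W,T=cloud('wrist');cv2.imwrite('pics/w5.png',d['pixels'])
E
```

```text
t 7.1 p [0.5568 0.1948 0.089 ] yaw z 1.7563 down [ 2.1e-03  2.0e-04 -1.0e+00] F [ 0.31 -0.21 -0.57] M [0.03 0.03 0.03] op 0.599 q [ 0.165  0.257  1.892 -0.     0.99  -1.592]
([0.0002, -0.0007, 0.0021], [-0.0006, 0.001, 0.0001])
```

View pics/w5.png

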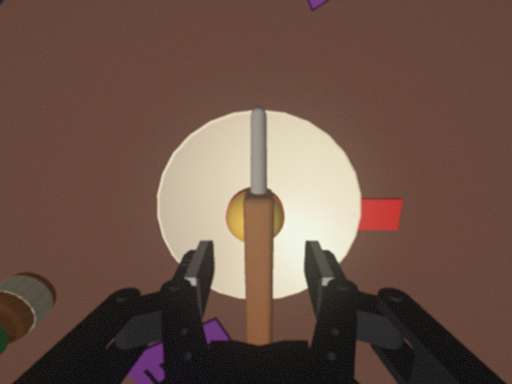

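The bar sits midway between the pads (259 vs 213/306). I'll close gently.

Emit:
jog_arm --deltas '[[[0,0,0],[0,0.001,0],0.45],[[0,0,0],[0,0.001,0],0.35],[[0,0,0],[0,0.001,0],0.28],[[0,0,0],[0,0.001,0],0.22],[[0,0,0],[0,0.001,0],0.19],[[0,0,0],[0,0.001,0],0.17],[[0,0,0],[0,0.001,0],0.15],[[0,0,0],[0,0.001,0],0.1],[[0,0,0],[0,0.001,0],0.0],[[0,0,0],[0,0.001,0],0.0]]' --force 70

```text
time: 7.98
eef_pos: [0.5573, 0.1949, 0.0888]
tcp_rot: [0.704, 0.067, -0.064, -0.704]
contact_force: [0.1, -0.9, 2.7]
opening: 0.152
```

```bash
python3 - <<'E'
from h import *
s=show()
print(rel([.5562,.1948,.088],1.757))
d,W,T=cloud('wrist');cv2.imwrite('pics/w6.png',d['pixels'])
d,W,T=cloud('scene');cv2.imwrite('pics/s6.png',cv2.resize(d['pixels'][150:300,200:360],None,fx=4,fy=4))
E
```

```text
t 7.98 p [0.5573 0.1949 0.0888] yaw z 1.7565 down [ 3.5e-03  3.0e-04 -1.0e+00] F [ 0.09 -0.93  2.71] M [-0.12  0.08 -0.01] op 0.152 q [ 0.165  0.258  1.892 -0.     0.988 -1.592]
([0.0004, -0.0005, 0.0035], [-0.0011, 0.0008, 0.0001])
```

View pics/w6.png

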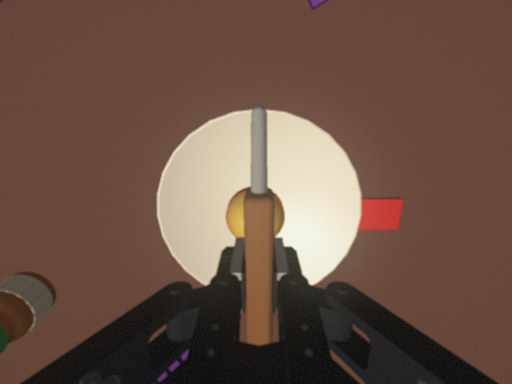

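View pics/s6.png

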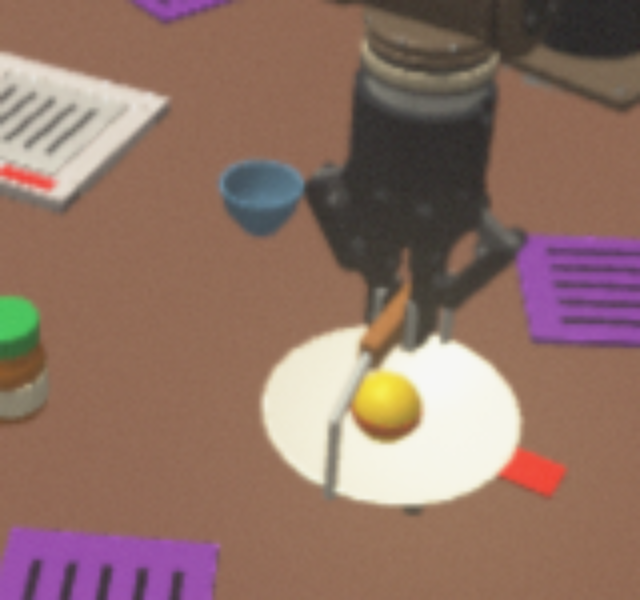

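Emit:
jog_arm --deltas '[[[0,0,0.001],[0,-0.001,0],0],[[0,0,0.002],[0,-0.003,0],0],[[0,0,0.003],[0,-0.006,0],0],[[0,0,0.003],[0,-0.01,0],0],[[0,0,0.003],[0,-0.014,0],0],[[0,0,0.003],[0,-0.018,0],0],[[0,0,0.003],[0,-0.022,0],0],[[0,0,0.003],[0,-0.025,0],0],[[0,0,0.003],[0,-0.027,0],0],[[0,0,0.003],[0,-0.028,0],0]]'

```text
time: 8.92
eef_pos: [0.5575, 0.1949, 0.1174]
tcp_rot: [0.704, 0.066, -0.065, -0.704]
contact_force: [-0.5, 0.2, -4.1]
opening: 0.151
```

```bash
cat >> h.py <<'E'
def dishpose(name='wrist',pics=None):
    s=ctrl.get_state();d,W,T=cloud(name)
    if pics: cv2.imwrite(pics,d['pixels'])
    return s,d,W,T
E
python3 - <<'E'
from h import *
s=show()
d,W,T=cloud('wrist');cv2.imwrite('pics/w7.png',d['pixels'])
d,W,T=cloud('scene');cv2.imwrite('pics/s7.png',cv2.resize(d['pixels'][150:300,200:360],None,fx=4,fy=4))
E
```

```text
t 8.92 p [0.5575 0.1949 0.1174] yaw z 1.7564 down [ 1.4e-03 -2.0e-04 -1.0e+00] F [-0.45  0.19 -4.1 ] M [-0.01  0.02 -0.  ] op 0.151 q [ 0.165  0.221  1.877 -0.     1.042 -1.591]
```

View pics/w7.png

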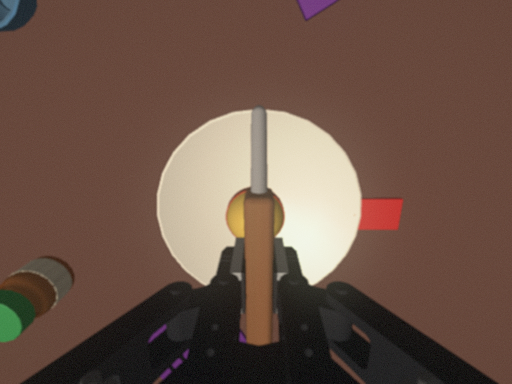

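View pics/s7.png

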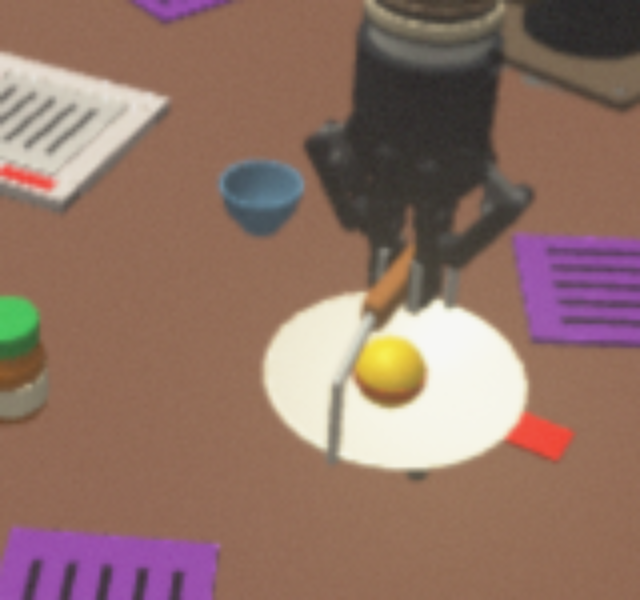

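The dish is held level with nothing shifting: the ball is still at (255,214) and the wrist reads 4.1 N. I'll lift further.

Emit:
jog_arm --deltas '[[[0,0,0.001],[0,-0.002,0],0],[[0,0,0.001],[0,-0.006,0],0],[[0,0,0.001],[0,-0.013,0],0],[[0,0,0.001],[0,-0.022,0],0],[[0,0,0.001],[0,-0.033,0],0],[[0,0,0.001],[0,-0.046,0],0],[[0,0,0.001],[0,-0.057,0],0],[[0,0,0.001],[0,-0.065,0],0],[[0,0,0.001],[0,-0.07,0],0],[[0,0,0.001],[0,-0.073,0],0]]'

```text
time: 9.85
eef_pos: [0.5577, 0.195, 0.1916]
tcp_rot: [0.704, 0.066, -0.065, -0.704]
contact_force: [-0.0, 0.1, -3.7]
opening: 0.154
```

```bash
python3 - <<'E'
from h import *
s=show()
P=np.array([FC[0],FC[1],.186]); psi=1.757-(1.757-FY)
print(rel(P,FY))
E
```

```text
t 9.85 p [0.5577 0.195  0.1916] yaw z 1.7565 down [ 1.9e-03 -1.0e-04 -1.0e+00] F [-0.02  0.06 -3.69] M [-0.02 -0.05  0.05] op 0.154 q [ 0.165  0.137  1.826 -0.     1.176 -1.591]
([-0.001, 1.4717, 0.0018], [-0.1659, 0.0055, -0.4169])
```

```bash
cat > plan.py <<'E'
from h import *
import sys,json
P0=np.array([.5577,.195,.1916]);P1=np.array([FC[0],FC[1],.186]);A0=1.7565;A1=FY;N=60
def rows(k0,n=10):
    s=show();out=[]
    for k in range(k0+1,k0+n+1):
        u=min(k/N,1);f=u**3*(10-15*u+6*u*u)
        w,p=rel(P0+f*(P1-P0),A0+f*(A1-A0),s)
        out.append([np.round(w,3).tolist(),np.round(p,4).tolist(),0])
    print(json.dumps(out))
rows(int(sys.argv[1]),int(sys.argv[2]) if len(sys.argv)>2 else 10)
E
python3 plan.py 0
```

```text
t 9.85 p [0.5577 0.195  0.1916] yaw z 1.7565 down [ 1.9e-03 -1.0e-04 -1.0e+00] F [-0.02  0.06 -3.69] M [-0.02 -0.05  0.05] op 0.154 q [ 0.165  0.137  1.826 -0.     1.176 -1.591]
[[[0.0, 0.0, 0.002], [0.0, 0.0, 0.0], 0], [[0.0, 0.0, 0.002], [-0.0, 0.0, -0.0001], 0], [[0.0, 0.002, 0.002], [-0.0002, 0.0, -0.0004], 0], [[0.0, 0.004, 0.002], [-0.0004, 0.0, -0.0011], 0], [[0.0, 0.008, 0.002], [-0.0008, 0.0, -0.0021], 0], [[0.0, 0.013, 0.002], [-0.0014, 0.0001, -0.0035], 0], [[0.0, 0.02, 0.002], [-0.0022, 0.0001, -0.0055], 0], [[0.0, 0.028, 0.002], [-0.0032, 0.0001, -0.008], 0], [[0.0, 0.039, 0.002], [-0.0044, 0.0002, -0.0111], 0], [[0.0, 0.052, 0.002], [-0.0059, 0.0002, -0.0148], 0]]
```

Emit:
jog_arm --deltas '[[[0,0.002,0.002],[-0.0002,0,-0.0004],0],[[0,0.004,0.002],[-0.0004,0,-0.0011],0],[[0,0.008,0.002],[-0.0008,0,-0.0021],0],[[0,0.013,0.002],[-0.0014,0,-0.0035],0],[[0,0.02,0.002],[-0.0022,0,-0.0055],0],[[0,0.028,0.002],[-0.0032,0,-0.008],0],[[0,0.039,0.002],[-0.0044,0.0002,-0.0111],0],[[0,0.052,0.002],[-0.0059,0.0002,-0.0148],0]]'

```text
time: 10.52
eef_pos: [0.5545, 0.179, 0.1912]
tcp_rot: [0.706, 0.047, -0.047, -0.705]
contact_force: [0.0, -0.8, -3.2]
opening: 0.153
```

```bash
python3 plan.py 10
```

```text
t 10.52 p [0.5545 0.179  0.1912] yaw z 1.7034 down [-4.e-04 -5.e-04 -1.e+00] F [ 0.01 -0.77 -3.21] M [ 0.01  0.04 -0.02] op 0.153 q [ 0.138  0.121  1.845 -0.     1.176 -1.565]
[[[0.0, 0.014, -0.0], [-0.0013, -0.0002, -0.0041], 0], [[0.0, 0.032, -0.0], [-0.003, -0.0001, -0.0092], 0], [[0.0, 0.052, -0.0], [-0.0049, -0.0, -0.015], 0], [[0.0, 0.074, -0.0], [-0.0071, 0.0001, -0.0214], 0], [[0.0, 0.099, -0.0], [-0.0095, 0.0002, -0.0286], 0], [[0.0, 0.126, -0.0], [-0.0122, 0.0003, -0.0364], 0], [[0.0, 0.156, -0.0], [-0.015, 0.0004, -0.0448], 0], [[0.0, 0.187, -0.0], [-0.0181, 0.0005, -0.0539], 0], [[0.0, 0.22, -0.0], [-0.0214, 0.0006, -0.0636], 0], [[0.0, 0.256, -0.0], [-0.0248, 0.0008, -0.0738], 0]]
```

Emit:
jog_arm --deltas '[[[0,0.014,0],[-0.0013,0,-0.0041],0],[[0,0.032,0],[-0.003,0,-0.0092],0],[[0,0.052,0],[-0.0049,0,-0.015],0],[[0,0.074,0],[-0.0071,0.0001,-0.0214],0],[[0,0.099,0],[-0.0095,0.0002,-0.0286],0],[[0,0.126,0],[-0.0122,0.0003,-0.0364],0],[[0,0.156,0],[-0.015,0.0004,-0.0448],0],[[0,0.187,0],[-0.0181,0.0005,-0.0539],0],[[0,0.22,0],[-0.0214,0.0006,-0.0636],0],[[0,0.256,0],[-0.0248,0.0008,-0.0738],0]]'

```text
time: 11.35
eef_pos: [0.5394, 0.1015, 0.1905]
tcp_rot: [0.706, -0.045, 0.045, -0.705]
contact_force: [-0.3, -0.0, -3.0]
opening: 0.151
```

```bash
python3 plan.py 20
```

```text
t 11.35 p [0.5394 0.1015 0.1905] yaw z 1.4439 down [-4.e-04 -6.e-04 -1.e+00] F [-0.34 -0.   -3.04] M [ 0.04 -0.01  0.02] op 0.151 q [ 1.000e-03  4.700e-02  1.926e+00 -1.000e-03  1.169e+00 -1.442e+00]
[[[0.001, 0.034, -0.0], [-0.0007, 0.0002, -0.0102], 0], [[0.001, 0.072, -0.0], [-0.0015, 0.0003, -0.0221], 0], [[0.001, 0.113, -0.0], [-0.0023, 0.0005, -0.0344], 0], [[0.001, 0.155, -0.0], [-0.0031, 0.0007, -0.0471], 0], [[0.001, 0.198, -0.0], [-0.004, 0.0008, -0.0601], 0], [[0.001, 0.242, -0.0], [-0.0049, 0.001, -0.0735], 0], [[0.001, 0.286, -0.0], [-0.0058, 0.0012, -0.0871], 0], [[0.001, 0.332, -0.0], [-0.0067, 0.0014, -0.1009], 0], [[0.001, 0.377, -0.0], [-0.0076, 0.0016, -0.1148], 0], [[0.001, 0.423, -0.0], [-0.0085, 0.0017, -0.1288], 0]]
```

Emit:
jog_arm --deltas '[[[0,0.034,0],[-0.0007,0.0002,-0.0102],0],[[0,0.072,0],[-0.0015,0.0003,-0.0221],0],[[0,0.113,0],[-0.0023,0.0005,-0.0344],0],[[0,0.155,0],[-0.0031,0.0007,-0.0471],0],[[0,0.198,0],[-0.004,0.0008,-0.0601],0],[[0,0.242,0],[-0.0049,0.001,-0.0735],0],[[0,0.286,0],[-0.0058,0.0012,-0.0871],0],[[0,0.332,0],[-0.0067,0.0014,-0.1009],0],[[0,0.377,0],[-0.0076,0.0016,-0.1148],0],[[0,0.423,0],[-0.0085,0.0017,-0.1288],0]]'

```text
time: 12.18
eef_pos: [0.5143, -0.0266, 0.1888]
tcp_rot: [0.68, -0.194, 0.193, -0.68]
contact_force: [0.0, 0.2, -3.2]
opening: 0.155
```

```bash
python3 plan.py 30
```

```text
t 12.18 p [ 0.5143 -0.0266  0.1888] yaw z 1.0163 down [-3.e-04 -6.e-04 -1.e+00] F [ 0.01  0.22 -3.22] M [-0.04 -0.01  0.06] op 0.155 q [-2.480e-01 -2.900e-02  2.006e+00 -1.000e-03  1.165e+00 -1.265e+00]
[[[0.001, 0.042, 0.0], [0.0046, 0.0002, -0.0117], 0], [[0.001, 0.087, 0.0], [0.0095, 0.0004, -0.0248], 0], [[0.001, 0.133, 0.0], [0.0144, 0.0006, -0.0377], 0], [[0.001, 0.178, 0.0], [0.0192, 0.0008, -0.0505], 0], [[0.001, 0.221, 0.0], [0.0239, 0.0009, -0.063], 0], [[0.001, 0.264, 0.0], [0.0286, 0.0011, -0.0753], 0], [[0.001, 0.306, 0.0], [0.0331, 0.0013, -0.0872], 0], [[0.001, 0.346, 0.0], [0.0374, 0.0014, -0.0987], 0], [[0.001, 0.385, 0.0], [0.0416, 0.0016, -0.1098], 0], [[0.001, 0.423, 0.0], [0.0456, 0.0018, -0.1204], 0]]
```

Emit:
jog_arm --deltas '[[[0,0.042,0],[0.0046,0.0002,-0.0117],0],[[0,0.087,0],[0.0095,0.0004,-0.0248],0],[[0,0.133,0],[0.0144,0.0006,-0.0377],0],[[0,0.178,0],[0.0192,0.0008,-0.0505],0],[[0,0.221,0],[0.0239,0.0009,-0.063],0],[[0,0.264,0],[0.0286,0.0011,-0.0753],0],[[0,0.306,0],[0.0331,0.0013,-0.0872],0],[[0,0.346,0],[0.0374,0.0014,-0.0987],0],[[0,0.385,0],[0.0416,0.0016,-0.1098],0],[[0,0.423,0],[0.0456,0.0018,-0.1204],0]]'

```text
time: 13.02
eef_pos: [0.4893, -0.1542, 0.1872]
tcp_rot: [0.624, -0.333, 0.333, -0.623]
contact_force: [-0.4, 0.7, -3.3]
opening: 0.15
```

```bash
python3 plan.py 40
```

```text
t 13.02 p [ 0.4893 -0.1542  0.1872] yaw z 0.5893 down [-2.e-04 -7.e-04 -1.e+00] F [-0.38  0.68 -3.32] M [ 0.04 -0.    0.02] op 0.15 q [-5.030e-01 -3.200e-02  2.012e+00 -1.000e-03  1.162e+00 -1.092e+00]
[[[0.001, 0.031, 0.0], [0.0068, 0.0001, -0.0067], 0], [[0.001, 0.064, 0.0], [0.0141, 0.0003, -0.0139], 0], [[0.001, 0.096, 0.0], [0.0209, 0.0004, -0.0206], 0], [[0.001, 0.125, 0.0], [0.0272, 0.0005, -0.0269], 0], [[0.001, 0.152, 0.0], [0.033, 0.0006, -0.0327], 0], [[0.0, 0.177, 0.0], [0.0384, 0.0007, -0.038], 0], [[0.0, 0.199, 0.0], [0.0432, 0.0008, -0.0428], 0], [[0.0, 0.219, 0.0], [0.0475, 0.0009, -0.0471], 0], [[0.0, 0.237, 0.0], [0.0514, 0.0009, -0.0509], 0], [[0.0, 0.252, 0.0], [0.0547, 0.001, -0.0542], 0]]
```

Emit:
jog_arm --deltas '[[[0,0.031,0],[0.0068,0.0001,-0.0067],0],[[0,0.064,0],[0.0141,0.0003,-0.0139],0],[[0,0.096,0],[0.0209,0.0004,-0.0206],0],[[0,0.125,0],[0.0272,0.0005,-0.0269],0],[[0,0.152,0],[0.033,0.0006,-0.0327],0],[[0,0.177,0],[0.0384,0.0007,-0.038],0],[[0,0.199,0],[0.0432,0.0008,-0.0428],0],[[0,0.219,0],[0.0475,0.0009,-0.0471],0],[[0,0.237,0],[0.0514,0.0009,-0.0509],0],[[0,0.252,0],[0.0547,0.001,-0.0542],0]]'

```text
time: 13.85
eef_pos: [0.4746, -0.2303, 0.1862]
tcp_rot: [0.577, -0.409, 0.41, -0.576]
contact_force: [-0.7, 0.4, -4.0]
opening: 0.15
```

```bash
python3 plan.py 50
```

```text
t 13.85 p [ 0.4746 -0.2303  0.1862] yaw z 0.3356 down [-2.e-04 -7.e-04 -1.e+00] F [-0.74  0.36 -4.05] M [-0.06  0.03  0.05] op 0.15 q [-6.440e-01  3.000e-03  1.979e+00 -1.000e-03  1.159e+00 -9.790e-01]
[[[0.0, 0.012, 0.001], [0.003, 0.0001, -0.0018], 0], [[0.0, 0.022, 0.001], [0.0059, 0.0001, -0.0035], 0], [[0.0, 0.031, 0.001], [0.0082, 0.0002, -0.0048], 0], [[0.0, 0.038, 0.001], [0.01, 0.0002, -0.0059], 0], [[0.0, 0.043, 0.001], [0.0113, 0.0002, -0.0067], 0], [[0.0, 0.047, 0.001], [0.0123, 0.0002, -0.0072], 0], [[0.0, 0.049, 0.001], [0.0129, 0.0002, -0.0076], 0], [[0.0, 0.05, 0.001], [0.0132, 0.0002, -0.0078], 0], [[0.0, 0.051, 0.001], [0.0133, 0.0002, -0.0078], 0], [[0.0, 0.051, 0.001], [0.0133, 0.0002, -0.0078], 0]]
```

Emit:
jog_arm --deltas '[[[0,0.012,0],[0.003,0,-0.0018],0],[[0,0.022,0],[0.0059,0,-0.0035],0],[[0,0.031,0],[0.0082,0,-0.0048],0],[[0,0.038,0],[0.01,0,-0.0059],0],[[0,0.043,0],[0.0113,0,-0.0067],0],[[0,0.047,0],[0.0123,0,-0.0072],0],[[0,0.049,0],[0.0129,0,-0.0076],0],[[0,0.05,0],[0.0132,0,-0.0078],0],[[0,0.051,0],[0.0133,0,-0.0078],0],[[0,0.051,0],[0.0133,0,-0.0078],0]]'

```text
time: 14.68
eef_pos: [0.4716, -0.2453, 0.1862]
tcp_rot: [0.566, -0.424, 0.424, -0.566]
contact_force: [-0.0, -0.1, -3.2]
opening: 0.15
```

```bash
python3 - <<'E'
from h import *
s=show()
d,W,T=cloud('wrist');cv2.imwrite('pics/w8.png',d['pixels']);np.savez('w8.npz',W=W)
d2,W2,T2=cloud('top');cv2.imwrite('pics/t8.png',cv2.resize(d2['pixels'][140:260,240:400],None,fx=4,fy=4,interpolation=cv2.INTER_CUBIC))
d3,W3,T3=cloud('scene');cv2.imwrite('pics/s8.png',cv2.resize(d3['pixels'][90:230,130:290],None,fx=4,fy=4,interpolation=cv2.INTER_CUBIC))
E
```

```text
t 14.68 p [ 0.4716 -0.2453  0.1862] yaw z 0.2847 down [-2.e-04 -6.e-04 -1.e+00] F [-0.03 -0.15 -3.19] M [-0.02 -0.03 -0.01] op 0.15 q [-6.700e-01  1.200e-02  1.970e+00 -1.000e-03  1.159e+00 -9.550e-01]
```

View pics/w8.png

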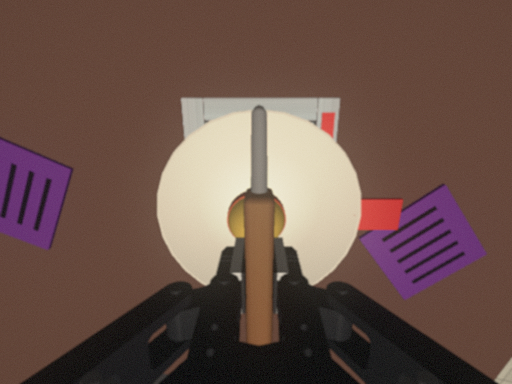

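View pics/t8.png

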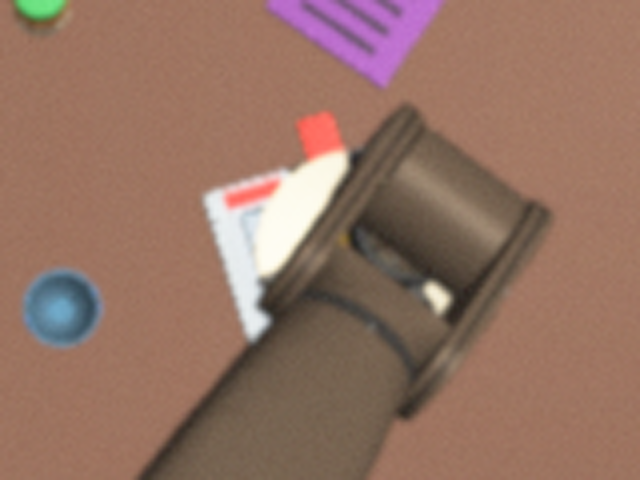

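View pics/s8.png

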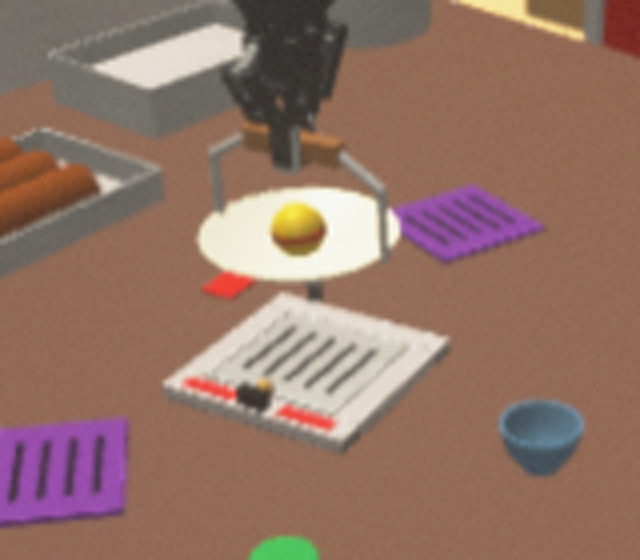

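The tab (380,215) points square to the striped side, the ball is central at (257,217), and the cover is flush. I'll measure the residuals.

```bash
python3 - <<'E'
from h import *
s=show();d,W,T=cloud('wrist');px=d['pixels'].astype(int);b,g,r=px[...,0],px[...,1],px[...,2]
cx,sx=np.cos(FY),np.sin(FY)
def fr(P): q=np.atleast_2d(P)[:,:2]-FC;return np.round(1000*np.stack([q@[cx,sx],q@[-sx,cx]],1),1)
zo=s['eef_pos'][2]-.0888
m=((b>135)&(W[...,2]>.08)&(W[...,2]<.15)).astype(np.uint8)*255;m[:95]=0;m[290:]=0
c=max(cv2.findContours(m,cv2.RETR_EXTERNAL,cv2.CHAIN_APPROX_NONE)[0],key=cv2.contourArea);c=c[:,0];c=c[(c[:,1]<235)&(abs(c[:,0]-259)>12)]
h=cv2.convexHull(c)[:,0]
P=onplane(d,T,h.astype(float),zo+.034)[:,:2].astype(np.float32)
A=np.c_[2*P,np.ones(len(P))];q=np.linalg.lstsq(A,(P**2).sum(1),rcond=None)[0];print('rim c frame',fr(q[:2]),'r',np.sqrt(q[2]+q[:2]@q[:2]))
vv,uu=np.nonzero((r>150)&(g<80)&(np.arange(512)[None]>358)&(np.arange(512)[None]<405)&(np.arange(384)[:,None]>195)&(np.arange(384)[:,None]<235))
Q=onplane(d,T,np.stack([uu,vv],1),zo+.033);print('tab',fr(Q.mean(0)),'z depth',np.nanmedian(W[vv,uu,2]), fr(Q).min(0),fr(Q).max(0))
vv,uu=np.nonzero((r>120)&(b<90)&(g>60)&(abs(np.arange(512)[None]-257)<34)&(np.arange(384)[:,None]>180)&(np.arange(384)[:,None]<240)&(W[...,2]<zo+.07))
Q=onplane(d,T,np.stack([uu,vv],1),zo+.034);print('cheese',fr(np.array(cv2.minEnclosingCircle(Q[:,:2].astype(np.float32))[0])))
print('frame corners',fr(onplane(d,T,[(182,98),(339,98)],.014)), 'rim z L/R', [np.round(np.nanmedian(W[195:215,a:a+6,2]),4) for a in (162,350)], np.round(np.nanmedian(W[112:116,240:250,2]),4),zo)
# scene: frame refit + rim depth plane
d3,W3,T3=cloud('scene');p3=d3['pixels'].astype(int)
k=np.zeros(b.shape,bool);k[130:162,175:235]=1
k&=(p3[...,0]>130)&(W3[...,2]>.09)&(W3[...,2]<.15);p=W3[k];print('dish scene',len(p),fr(p.mean(0)),'bbox mid',fr((np.percentile(p,2,0)+np.percentile(p,98,0))/2))
pl=np.linalg.lstsq(np.c_[p[:,:2]-p[:,:2].mean(0),np.ones(len(p))],p[:,2],rcond=None)[0];print('plane',pl)
y=np.zeros(b.shape,bool);y[135:160,195:215]=1;y&=(p3[...,2]>150)&(p3[...,0]<100);p=W3[y];p=p[np.isfinite(p).all(1)]
A=np.c_[2*p,np.ones(len(p))];q=np.linalg.lstsq(A,(p**2).sum(1),rcond=None)[0];print('sphere',fr(q[:2]),q[2],np.sqrt(q[3]+q[:3]@q[:3]))
E
```

```text
t 14.83 p [ 0.4716 -0.2453  0.1862] yaw z 0.2847 down [-2.e-04 -7.e-04 -1.e+00] F [-0.29 -0.22 -2.91] M [-0.01  0.01  0.02] op 0.151 q [-6.700e-01  1.200e-02  1.970e+00 -1.000e-03  1.159e+00 -9.550e-01]
rim c frame [[30.1 24.6]] r 0.046594419499255676
tab [[92.2  1.4]] z depth 0.1283522112383034 [ 76.3 -12. ] [106.7  13.5]
cheese [[-2.6 -1.8]]
frame corners [[-82.3  85.8]
 [ 84.   85.9]] rim z L/R [np.float64(0.1278), np.float64(0.1277)] 0.1303 0.09743975594537317
dish scene 710 [[-7.9 -7.8]] bbox mid [[0.5 0.1]]
plane [-0.0150675  -0.01719642  0.1241589 ]
sphere [[-158.6 -102.7]] 0.07733813174754602 0.21027424840431247
```

Emit:
jog_arm --deltas '[[[0,0,0],[0,0.0005,0],0],[[0,0,0],[0,0.001,0],0],[[0,0,0],[0,0.002,0],0],[[0,0,0],[0,0.003,0],0],[[0,0,0],[0,0.004,0],0],[[0,0,0],[0,0.004,0],0],[[0,0,0],[0,0.004,0],0],[[0,0,0],[0,0.004,0],0],[[0,0,0],[0,0.004,0],0],[[0,0,0],[0,0.004,0],0]]'

```text
time: 15.77
eef_pos: [0.4717, -0.2454, 0.1823]
tcp_rot: [0.566, -0.424, 0.424, -0.566]
contact_force: [-0.1, 0.1, -2.6]
opening: 0.152
```

Emit:
jog_arm --deltas '[[[0,0,0],[0,0,0],0],[[0,0,0],[0,0,0],0],[[0,0,0],[0,0,0],0],[[0,0,0],[0,0,0],0],[[0,0,0],[0,0,0],0],[[0,0,0],[0,0,0],0],[[0,0,0],[0,0,0],0],[[0,0,0],[0,0,0],0]]'

```text
time: 16.43
eef_pos: [0.4717, -0.2454, 0.1823]
tcp_rot: [0.566, -0.424, 0.424, -0.566]
contact_force: [-0.0, -0.3, -3.2]
opening: 0.15
```

```bash
python3 - <<'E'
from h import *
s=show();print(np.abs(s['dq']).max())
d,W,T=cloud('wrist');cv2.imwrite('pics/w9.png',d['pixels'])
E
```

```text
t 16.43 p [ 0.4717 -0.2454  0.1823] yaw z 0.2847 down [-1.e-04 -8.e-04 -1.e+00] F [-0.01 -0.32 -3.24] M [ 0.04  0.01 -0.  ] op 0.15 q [-6.700e-01  1.600e-02  1.973e+00 -1.000e-03  1.152e+00 -9.550e-01]
0.0014459054493274563
```

View pics/w9.png

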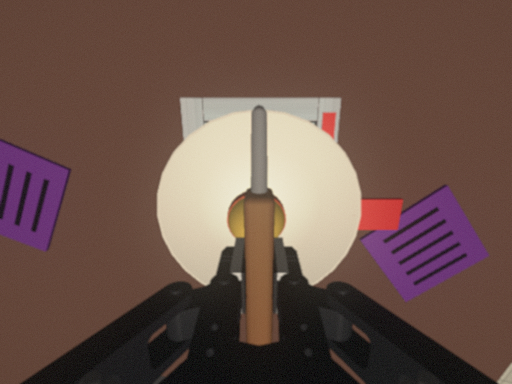

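Nothing has changed: the ball is still at (257,217), the dish is held square, and the arm is at rest. I'm handing the job in.

```bash
python3 -c "
from plant import ctrl
print(ctrl.sign_off())"
```

```text
the job is handed in; nothing more can be done
None
```

I pressed the steel cover home, then lifted the dish, gave it its quarter turn and handed the job in at 16.4 s with the dish still held over the cover.

- **Cover:** I pressed it until it met a hard stop at z = 0.0139 m. The press peaked at about 36 N vertical (about 40 N in total) through the closed fingertips. Afterwards the wrist camera put all the cover points at 12.1–12.4 mm and the rim at 12.2 mm, so it is level and flush.
- **Dish:** It hangs with its feet about 79 mm above the cover, and the gripper is within 1 mrad of vertical. The gripper is on the measured frame centre to within about 0.1 mm, and the calibration is good to about 2 mm.
- **Red tab:** It points squarely at the striped side, with its middle about 1 mm off the frame's axis (about 0.5–0.8 degrees).
- **Cheese ball:** In the last picture it sits in the middle of the dish, within about 3 mm, and nothing touched it. The handle partly hides it, so that figure is approximate.
- **Grip and bystanders:** The grip opening stayed at 0.15 with no slip seen. I moved neither the jar nor the ramekin.

Three last checks disagreed or failed:
- **Rim and ball fits:** The circle fit of the dish rim and the sphere fit of the ball gave values that could not be right, because parts were hidden, so I ignored them.
- **Dish plane:** The plane fitted to the dish from the scene camera sloped by about 1.3 degrees. The wrist view showed the left and right rim edges within 0.1 mm of each other, and the far edge read about 2.5 mm higher. I took both as depth bias, because the wrist was vertical and the dish had not shifted in the gripper since it stood on the counter.

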